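Pin the mounting jig and hold the square in its corner

TASK

Set up the print-mounting jig: put the thick pin fully down in hole 1 (the wide hole, one dot) and let go of it, then the slim pin fully down in hole 2 (the narrow hole, two dots). Then take the setting square by its wooden grip, lay it flat on the board and push its outer corner into the corner formed by the fence and the pins, until one outer edge lies firmly along the fence and the other touches both pins; finish while still gripping it and pressing it there, without letting go. Leave the loupe, the jar and the clear block where they are.

Things in the scene. Friction and masses are not known exactly. Their poses are not given: they have to be found in the camera images.
- jig: Plywood mounting board, 240 (its x) x 200 (its y) x 25 mm thick, fixed to the table. Origin at the centre of its underside. A fence runs along its +y edge; two round blind holes near its +x edge form the other side of the corner once pins stand in them. The square is pressed towards the board's +x and +y
- hole1 (a point): Hole 1: centre of its mouth, on the board's top, 35 mm from the fence's face, marked with one black dot on its +x side. 21.5 mm in diameter with a 2 mm chamfer, 20 mm deep, takes the thick pin. Axes as the jig's
- hole2 (a point): Hole 2: centre of its mouth, on the board's top, 105 mm from the fence's face, marked with two black dots. 15.5 mm in diameter with a 2 mm chamfer, 20 mm deep, takes the slim pin. Axes as the jig's
- corner (a point): The jig's inner corner, on the board's top: where the fence's inner face meets the plane of the pins' sides that look to -x (jig x = +80, y = +80, z = 25 mm; the pins have up to 0.8 mm of play in their holes each way and can lean a little). Axes as the jig's
- thick_mid (a point): Thick plain steel pin, 20 mm in diameter, 60 mm tall, loose and standing upright on the table; the point is its centre, half-way up (30 mm above its foot). About 0.14 kg. When home in hole 1, 40 mm of it stands above the board and this point is 10 mm above the board
- slim_mid (a point): Slim plain steel pin, 14 mm in diameter, 60 mm tall, loose and standing upright on the table; the point is its centre, half-way up (30 mm above its foot). About 0.07 kg. When home in hole 2, 40 mm of it stands above the board and this point is 10 mm above the board
- square_grip (a point): Centre of the wooden grip of the setting square, 30 mm above the square's underside. The grip stands on the plate and is 60 mm long (x), 18 mm wide (y), its top 48 mm above the underside. The square's outer corner lies at +60 mm x and +55 mm y of this point. In the jig the square's axes are those of the jig
- square_corner (a point): The outer corner of the setting square, on its underside. Axes as the square's: the plate extends to -x and -y of it
- fence: Aluminium fence bar on the jig's +y edge, 200 mm long (x), 18 mm wide, standing 20 mm above the board; its inner face, looking to -y, is the plane y = +80 mm of the jig. Origin and axes as the jig's
- thick_pin: the thick pin as a body; origin at the centre of its foot
- slim_pin: the slim pin as a body; origin at the centre of its foot
- square: Setting square, lying loose and flat on the table: smooth steel L plate (friction about 0.2) 12 mm thick, legs 30 mm wide and 150 (x) and 130 mm (y) long, gusset inside, about 0.45 kg. Origin on the underside below the grip. The outer edge facing +y (x from -90 to +60 mm) goes on the fence, that facing +x (y from -75 to +55 mm) on the pins
- loupe: black loupe, 42 mm in diameter, 40 mm tall, origin at the centre of its foot; a bystander, leave alone
- jar: closed jar, 52 mm in diameter, 60 mm tall, origin at the centre of its foot; a bystander, leave alone
- block: clear acrylic block, 45 x 45 x 30 mm, origin at the centre of its underside; a bystander, leave alone
Not all that is in view belongs to the job. Several things look just like the square: the one meant starts farthest to the robot's right.

How it is judged:
By the outcome, as a careful person would: the job done as asked, in the order asked, and still so for the second after the job is handed in, while the arm keeps its last pose, push and grip.
It also fails if it takes over 72 s, if anything falls off the work surface, if the arm or the gripper's body presses on something with over 40 N, if the wrist force passes 120 N, or if a joint passes its speed limit or range.

ROBOT

A 6-joint arm with a two-finger parallel gripper is mounted at the origin on the work surface. World frame = base frame: x ahead of the robot, y to its left, z up, the work surface at z = 0. Lengths are in m, angles in degrees, forces in N, time in s.
With the tool pointing down it reaches from about 0.4 to 0.825 m from the base axis. Payload 7 kg.
Tool frame: the origin (TCP) lies at the very end of the fingers, on their centre line; the grasp point (between the pads) lies 19 mm behind it; z points along the fingers, y is the line along which they close (so a half turn about z gives the same grasp; the last joint's range is limited). The gripper opens to 88 mm and grips with 3 to 60 N. Pads are 19 mm wide; open, the fingers measure 130 mm over their backs; the gripper's body (78 mm by 193 mm) begins 47 mm behind the grasp point.
Start: joints at [-51.56, 20.546, 0.682, 0, -70.136, -16.507], TCP at [0.252, -0.626, 0.227] pointing down, gripper open.
Joint ranges: [-176.03, 176.03], [-82.01, 121.73], [-58.28, 71.71], [-173.87, 95.51], [-174.79, -0.11], [-173.66, 173.66]. Speed limits (degrees/s): [136.94, 136.94, 172.46, 180, 180, 180].

INTERFACE

Orientations are given as [roll, pitch, yaw] about the fixed x, y, z axes, in that order (R = Rz(yaw) Ry(pitch) Rx(roll)).
In Python, from plant import r gives the robot as it stands. The module is installed in compiled form; this text tells all that it offers.
- The arm moves only by the tool jog_arm, never from a script. Its arguments are lists of equal length, an entry for each row: "travel": the shift along the tool's x, y, z each as a share of 50 cm, from -1 to 1, a list of three; "dr": the turn, a rotation vector about the tool's x, y, z each as a share of 360 degrees, from -1 to 1, a list of three; "claw": the opening, from 0 (shut) to 1 (fully open). A call has exactly 10 rows; each row is the pose to reach, as a shift and turn from the pose commanded when the call began, along the tool's axes at that moment, turning the shorter way round; what a row does not reach only later rows make up. A row lasts 1/8 s, in which the tool goes at most 62.5 mm and 10.7 degrees, less where a joint would pass 70% of its speed; a pose out of reach is approached as far as the arm can. A call with a number of a shift or a turn outside -1 to 1 is refused whole. A call with a gripper value outside its range is refused whole. The fingers move at their own pace and stop on an object; "newtons" is the grip in N (left out, the last holds). Time passes only in rows, so rows that repeat a pose let the fingers close, or fill a call up. It gives the time, the measured TCP pose, the force, the opening and the grip force at its end, in the units of the state.
- r.get_state(): the state, without advancing time (a new reading comes with each control period).
- r.capture(name): name is "scene" or "top" or "wrist"; returns a dict with "pixels" (400x640x3 uint8, red, green, blue), "range_z" (400x640 float32, m along the optical axis (not along the pixel's ray), 0 where there is no reading), "fx", "fy", "cx", "cy" (pixels), "position" and "attitude" of the camera in the world; the wrist camera has in their place "hand_eye" (4x4, takes a point from camera to tool coordinates, whose origin is the TCP and whose axes are the flange's). Camera axes: x right, y up, looking along -z (the intrinsics and any distortion apply to the point x, -y, -z); pixel columns grow to the right and rows downward; lengths in m; the calibration is good to about 2 mm. A picture is of the moment at which its call begins: read the wrist's pose just before it.
- r.close_job(): hands the job in; it is judged then, once.
Trained networks look in the newest picture that a camera, given by its name, has taken for a name from the list of things; names that differ only in an ending like _2 or _b are one class to them, and where a whole thing is asked for, a point or a joint stands for the part that bears it (a point fixed in the world has none). Each returns a list of dicts, best first, with "conf" (0 to 1); they miss things now and then, are a little off and sometimes report something else, mostly with a low value. They report only what shows in the picture. A call takes as long as a camera call. They do not tell look-alikes from the thing itself.
- r.boxes_of(name, camera): "extent" ([left, top, right, bottom] in pixels, round what is visible of it).
- r.regions_of(name, camera): "pixels" (400x640 bool, what is visible of it) and "extent" ([left, top, right, bottom] in pixels, round what is visible of it).
- r.tip_of(name, camera): "at" ([column, row] in pixels: a listed point, or the origin of a listed thing).
The state is a dict: "time_s": time; "joints": joint angles; "qd": joint speeds; "joint_torque": joint torques, N m; "tcp_pos": TCP position; "eef_rot": TCP orientation; "contact_force": force on the tool from outside, world axes, zero at the start; "moment": the same for the moment, N m; "gripper_width": finger opening in m; "gripper_force": force on a finger pad.
Only numpy, scipy, OpenCV 4.12 (cv2) and the standard library are available. Lean on these libraries where they do the work, as an engineer would, in place of code of your own. Each camera call takes 0.05 s, during which the arm holds its last target. There are 200 camera calls.

## Working session

There is one attempt and no reset: what is moved stays moved. The work goes in short steps, Python scripts to look and compute and a tool call to move; the robot and the scene stay as the last step left them, time stands still between calls to the robot, and variables do not carry over. Pictures are saved under pics/ and viewed, at most 10 in all, crops included, and the job is handed in when it is done.

Besides the shell and the picture viewer there is one more tool, called after ">>>" as name(argument=value, ...) on one line, values as JSON. jog_arm: Moves the arm, as the interface text tells. Its arguments: {"type":"object","properties":{"travel":{"type":"array"},"dr":{"type":"array"},"claw":{"type":"array"},"newtons":{"type":"number"}},"required":["travel","dr","claw"]}

```bash
mkdir -p pics
cat > h.py <<'E'
import numpy as np, cv2
from scipy.spatial.transform import Rotation as R
from plant import r
def campose(c):
    if 'hand_eye' in c:
        s=c['state']; T=np.eye(4); T[:3,:3]=R.from_euler('xyz',s['eef_rot'],degrees=True).as_matrix(); T[:3,3]=s['tcp_pos']
        return T@np.array(c['hand_eye'])
    T=np.eye(4); a=np.array(c['attitude'],float)
    T[:3,:3]=a if a.shape==(3,3) else (R.from_euler('xyz',a,degrees=True).as_matrix() if a.size==3 else R.from_quat(a).as_matrix())
    T[:3,3]=c['position']; return T
def cap(n):
    s=r.get_state(); c=r.capture(n); c['state']=s; c['T']=campose(c); return c
def ray(c,u,v):
    d=np.array([(u-c['cx'])/c['fx'],-(v-c['cy'])/c['fy'],-1.]); return c['T'][:3,3],c['T'][:3,:3]@d
def atz(c,p,z):
    o,d=ray(c,*p); return o+d*(z-o[2])/d[2]
def pt(c,p):
    u,v=p; z=c['range_z'][int(round(v)),int(round(u))]; o,d=ray(c,u,v); return o+d*z
def save(c,n): cv2.imwrite('pics/'+n,c['pixels'][:,:,::-1])
E
cat > a.py <<'E'
from h import *
np.set_printoptions(precision=4,suppress=True)
print(r.get_state())
ims=[]
for n in ['scene','top']:
    c=cap(n); print(n,{k:v for k,v in c.items() if k not in('pixels','range_z','state','T')})
    save(c,n+'0.png')
    for t in ['jig','hole1','hole2','corner','thick_mid','slim_mid','square_grip','square_corner']:
        for d in r.tip_of(t,n)[:5]:
            print(t,np.round(d['at'],1),round(d['conf'],2),pt(c,d['at']))
E
python3 a.py
```

```text
{'time_s': 0.0, 'joints': array([-51.5603,  20.5905,   0.6367,  -0.0193, -70.1376, -16.5066]), 'qd': array([-0.0531, -0.041 ,  0.0596,  0.0972,  0.019 , -0.001 ]), 'joint_torque': array([ -0.0004, -58.2725,  29.3045,   6.9974,   0.0068,  -0.0002]), 'tcp_pos': array([ 0.2519, -0.6257,  0.2257]), 'eef_rot': array([ 179.9071,   -0.0086, -158.0734]), 'contact_force': array([-0.4217,  0.1963, -0.5029]), 'moment': array([0.0049, 0.0146, 0.0322]), 'gripper_force': 0.0, 'gripper_width': 0.08721463580093537}
scene {'fx': 475.4591961249175, 'fy': 475.4591961249175, 'cx': 323.4573477839525, 'cy': 199.795855579755, 'position': array([ 1.1184, -0.5793,  0.6701]), 'attitude': array([53.9661, -0.131 , 48.5742])}
jig [401.2 192.5] 0.66 [0.5534 0.1656 0.0251]
jig [444.6 191.7] 0.47 [0.6142 0.2531 0.019 ]
hole1 [425.3 203.6] 0.75 [0.6153 0.1789 0.0205]
hole1 [440.4 190.4] 0.68 [0.6076 0.2445 0.0233]
hole1 [310.3 249.7] 0.47 [ 0.5551 -0.1163  0.0133]
hole1 [384.4 323.9] 0.26 [ 0.7885 -0.1471  0.0196]
hole2 [425.3 203.6] 0.75 [0.6153 0.1789 0.0205]
hole2 [440.4 190.4] 0.68 [0.6076 0.2445 0.0233]
hole2 [
[... 708 characters left out ...]
,  -0.7624, -90.8864])}
jig [226.8 201.7] 0.69 [0.5267 0.1826 0.0241]
hole1 [227.6 165.2] 0.79 [0.617  0.181  0.0215]
hole1 [202.9 168.3] 0.76 [0.6126 0.2458 0.0047]
hole2 [227.6 165.2] 0.79 [0.617  0.181  0.0215]
hole2 [202.9 168.3] 0.76 [0.6126 0.2458 0.0047]
corner [188.8 166. ] 0.61 [0.6158 0.2754 0.0241]
thick_mid [438.6 177.9] 0.58 [ 0.5738 -0.3278  0.0584]
slim_mid [347.6 101.6] 0.61 [ 0.7706 -0.1172  0.0294]
slim_mid [428.6 226.6] 0.5 [ 0.4584 -0.3046  0.0421]
square_grip [346.9 195.6] 0.81 [ 0.5356 -0.1091  0.0473]
square_grip [198.6 326. ] 0.69 [0.2349 0.244  0.0484]
square_corner [317.1 175.7] 0.88 [ 0.5906 -0.0393  0.0009]
square_corner [427.1 228.1] 0.5 [ 0.4549 -0.3077  0.0172]
```

View pics/top0.png

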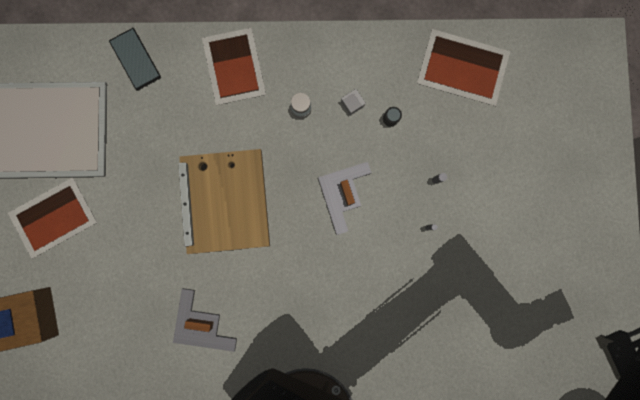

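View pics/scene0.png

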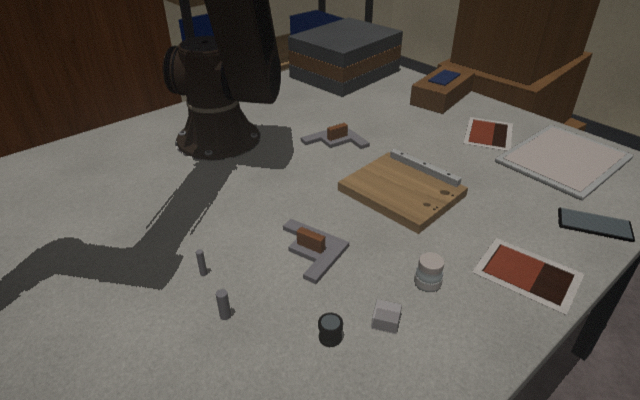

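The top view shows the jig at about (225,200), with hole 1 at (203,167), hole 2 at (231,164) and the fence on its left (+y). The thick pin is at (438,179), the slim pin at (428,227), the jar at (301,104), the block at (352,102) and the loupe at (392,116).

Candidates for the square are the L at (345,195), y≈-0.11, and the L at (200,325), y≈+0.24. The one farthest right is (345,195), so I'm checking that one with a crop.

```bash
cat >> h.py <<'E'
def go(pos,yaw,s=None):
    "travel/dr numbers for a target (tool down) from the measured pose"
    s=s or r.get_state(); A=R.from_euler('xyz',s['eef_rot'],degrees=True); B=R.from_euler('xyz',[180,0,yaw],degrees=True)
    print('travel',np.round(A.inv().apply(np.array(pos)-s['tcp_pos'])/.5,4),'dr',np.round((A.inv()*B).as_rotvec(degrees=True)/360,4))
E
python3 - <<'E'
from h import *
np.set_printoptions(precision=4,suppress=True)
im=cv2.imread('pics/top0.png')[145:260,290:460]
cv2.imwrite('pics/crop.png',cv2.resize(im,None,fx=4,fy=4,interpolation=cv2.INTER_CUBIC))
c=cap('wrist'); print(c['hand_eye'],c['fx'],c['cx'],c['cy'])
go([0.48,-0.32,0.25],-85)
E
```

```text
[[-0.0006  0.9677  0.2523  0.068 ]
 [ 1.      0.0007 -0.0004 -0.0013]
 [-0.0005  0.2523 -0.9677 -0.1576]
 [ 0.      0.      0.      1.    ]] 324.8282982069059 323.5022717787361 200.3502562713172
travel [-0.6515  0.3977 -0.0469] dr [-0.     0.    -0.203]
```

View pics/crop.png

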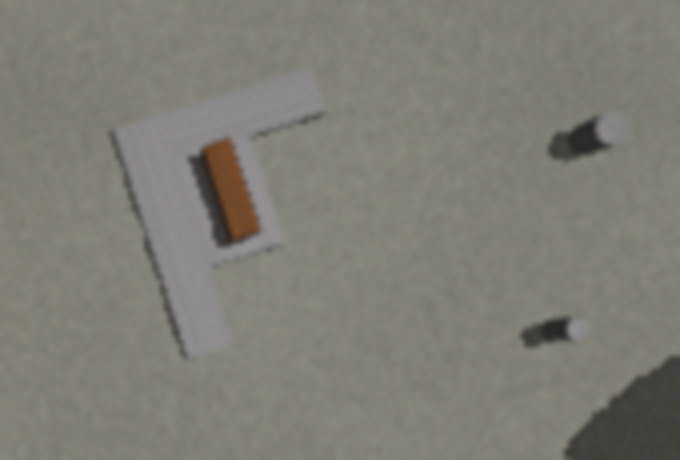

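The crop confirms the L at (345,195): its wooden grip runs along the longer leg and its outer corner is at top pixel (319,177). The thick pin is upper right and the slim pin lower right. I'll move over the pins first.

>>> jog_arm(travel=[[-0.711,0.331,-0.047],[-0.711,0.331,-0.047],[-0.711,0.331,-0.047],[-0.711,0.331,-0.047],[-0.711,0.331,-0.047],[-0.711,0.331,-0.047],[-0.711,0.331,-0.047],[-0.711,0.331,-0.047],[-0.711,0.331,-0.047],[-0.711,0.331,-0.047]], dr=[[0,0,-0.203],[0,0,-0.203],[0,0,-0.203],[0,0,-0.203],[0,0,-0.203],[0,0,-0.203],[0,0,-0.203],[0,0,-0.203],[0,0,-0.203],[0,0,-0.203]], claw=[1,1,1,1,1,1,1,1,1,1])

```text
time_s: 2.2
tcp_pos: [0.5193, -0.3406, 0.2501]
eef_rot: [180.0, -0.0, -85.1]
contact_force: [0.5, -0.1, 0.1]
gripper_width: 0.0873
gripper_force: 0.0
```

```bash
cat > pins.py <<'E'
from h import *
np.set_printoptions(precision=4,suppress=True)
c=cap('wrist'); save(c,'w1.png'); s=c['state']; print(s['tcp_pos'],s['eef_rot'],s['joints'])
H=c['T']
o,_=ray(c,0,0)
for t in ['thick_pin','slim_pin']:
    for d in r.regions_of(t,'wrist')[:4]:
        m=d['pixels']&(c['range_z']>0); v,u=np.nonzero(m)
        dd=np.stack([(u-c['cx'])/c['fx'],-(v-c['cy'])/c['fy'],-np.ones(len(u))],1)*c['range_z'][v,u][:,None]
        P=dd@H[:3,:3].T+H[:3,3]; k=P[:,2]>np.percentile(P[:,2],98)-.003; Q=P[k]
        (x,y),rad=cv2.minEnclosingCircle(Q[:,:2].astype(np.float32))
        print(t,round(d['conf'],2),d['extent'],'top z',Q[:,2].mean(),'circ',x,y,rad,'mean',Q.mean(0),k.sum())
for t in ['thick_mid','slim_mid']:
    for d in r.tip_of(t,'wrist')[:3]: print(t,np.round(d['at'],1),round(d['conf'],2),atz(c,d['at'],.03))
E
python3 pins.py
```

```text
[ 0.5193 -0.3406  0.2501] [179.9919  -0.0007 -85.1422] [-15.2717  14.7292  -4.4816   0.0036 -70.7965  20.1283]
thick_pin 0.75 [263.1, 162.9, 285.9, 188.5] top z 0.059647258557992536 circ 0.578850507736206 -0.33833765983581543 0.009909514337778091 mean [ 0.5789 -0.3385  0.0596] 235
thick_pin 0.48 [365.2, 193.4, 382.1, 214.8] top z 0.059540395693445734 circ 0.4605313539505005 -0.31313812732696533 0.006896145176142454 mean [ 0.4605 -0.3139  0.0595] 121
slim_pin 0.66 [364.4, 192.6, 379.5, 216.1] top z 0.05954534047196377 circ 0.46107518672943115 -0.31307482719421387 0.006353841628879309 mean [ 0.4608 -0.3145  0.0595] 105
thick_mid [269.7 173. ] 0.92 [ 0.5826 -0.3389  0.03  ]
slim_mid [370.2 205.6] 0.82 [ 0.4601 -0.3093  0.03  ]
```

View pics/w1.png

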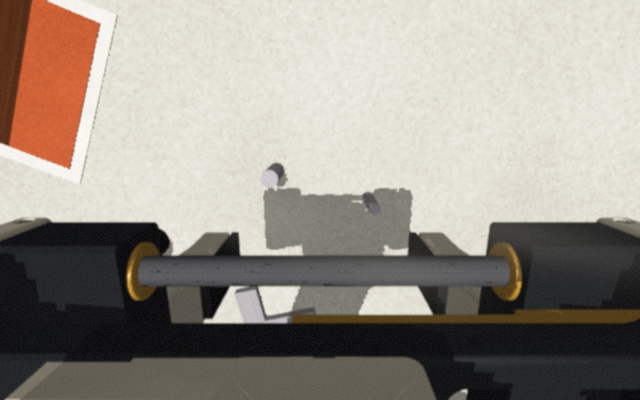

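The wrist view shows the thick pin's top at (270,175) and the slim pin's at (371,204). Both radii and heights match the description. Next I grasp the thick pin.

>>> jog_arm(travel=[[0.006,-0.119,0.05],[0.006,-0.119,0.15],[0.006,-0.119,0.27],[0.006,-0.119,0.37],[0.006,-0.119,0.43],[0.006,-0.119,0.448],[0.006,-0.119,0.448],[0.006,-0.119,0.448],[0.006,-0.119,0.448],[0.006,-0.119,0.448]], dr=[[0,0,0],[0,0,0],[0,0,0],[0,0,0],[0,0,0],[0,0,0],[0,0,0],[0,0,0],[0,0,0],[0,0,0]], claw=[1,1,1,1,1,1,1,0,0,0], newtons=30)

```text
time_s: 3.7
tcp_pos: [0.58, -0.3377, 0.0271]
eef_rot: [-179.9, -0.0, -85.0]
contact_force: [1.0, -0.3, -0.3]
gripper_width: 0.063
gripper_force: 0.0
```

Run:
```python
from h import *
s=r.get_state(); print(s['tcp_pos'],s['eef_rot'],s['gripper_width'],s['gripper_force'],s['contact_force'])
go([0.60,0.18,0.25],-85)
```

```text
[ 0.58000497 -0.33771849  0.02705221] [-1.79919258e+02 -2.83837307e-02 -8.49859642e+01] 0.06297125236063385 0.0 [ 1.04241272 -0.27486864 -0.27528057]
travel [-1.0278 -0.131  -0.4462] dr [-0.0002 -0.0001  0.    ]
```

>>> jog_arm(travel=[[0,0,0],[0,0,0],[0,0,0],[0,0,0],[0,0,0],[0,0,0],[0,0,-0.06],[0,0,-0.16],[-0.1,0,-0.27],[-0.2,0,-0.35]], dr=[[0,0,0],[0,0,0],[0,0,0],[0,0,0],[0,0,0],[0,0,0],[0,0,0],[0,0,0],[0,0,0],[0,0,0]], claw=[0,0,0,0,0,0,0,0,0,0])

```text
time_s: 4.95
tcp_pos: [0.5715, -0.2476, 0.1939]
eef_rot: [-180.0, -0.0, -85.1]
contact_force: [1.0, 0.4, -1.6]
gripper_width: 0.0196
gripper_force: 30.0
```

Run:
```python
from h import *
s=r.get_state(); print(s['tcp_pos'],s['eef_rot'],s['gripper_width'],s['gripper_force'],s['contact_force'])
go([0.60,0.15,0.25],-85)
```

```text
[ 0.57147728 -0.24764303  0.19386796] [-1.79983531e+02 -4.91412398e-03 -8.50771146e+01] 0.01963949769564786 29.99014914035797 [ 1.04681026  0.37973193 -1.63481031]
travel [-0.7874 -0.1251 -0.1123] dr [-0.     -0.     -0.0002]
```

>>> jog_arm(travel=[[-0.98,-0.14,-0.112],[-0.98,-0.14,-0.112],[-0.98,-0.14,-0.112],[-0.98,-0.14,-0.112],[-0.98,-0.14,-0.112],[-0.98,-0.14,-0.112],[-0.98,-0.14,-0.112],[-0.98,-0.14,-0.112],[-0.98,-0.14,-0.112],[-0.98,-0.14,-0.112]], dr=[[0,0,0],[0,0,0],[0,0,0],[0,0,0],[0,0,0],[0,0,0],[0,0,0],[0,0,0],[0,0,0],[0,0,0]], claw=[0,0,0,0,0,0,0,0,0,0])

```text
time_s: 6.2
tcp_pos: [0.5981, 0.2463, 0.2479]
eef_rot: [179.9, -0.0, -84.9]
contact_force: [-0.8, 0.3, -1.3]
gripper_width: 0.0196
gripper_force: 30.0
```

```bash
cat > holes.py <<'E'
from h import *
np.set_printoptions(precision=4,suppress=True)
c=cap('wrist'); save(c,'w2.png'); s=c['state']; print(s['tcp_pos'],s['eef_rot'],s['joints'],s['contact_force'])
np.savez('w2.npz',pixels=c['pixels'],range_z=c['range_z'],T=c['T'],K=[c['fx'],c['fy'],c['cx'],c['cy']])
for t in ['hole1','hole2','corner','jig']:
    for d in r.tip_of(t,'wrist')[:4]: print(t,np.round(d['at'],1),round(d['conf'],2),atz(c,d['at'],.025),pt(c,d['at']))
E
python3 holes.py
```

```text
[0.5981 0.2463 0.2479] [179.9342  -0.0296 -84.9383] [ 39.6206  17.2789  -1.2408  -0.0136 -71.5513 -34.5546] [-0.7527  0.299  -1.2706]
hole1 [303.6 166.8] 0.76 [0.6222 0.2378 0.025 ] [0.6231 0.2409 0.0052]
hole1 [309.5 109.5] 0.61 [0.6203 0.1723 0.025 ] [0.6211 0.172  0.0048]
hole2 [303.6 166.8] 0.76 [0.6222 0.2378 0.025 ] [0.6231 0.2409 0.0052]
hole2 [309.5 109.5] 0.61 [0.6203 0.1723 0.025 ] [0.6211 0.172  0.0048]
corner [313.2 201. ] 0.64 [0.6076 0.2784 0.025 ] [0.6075 0.2762 0.0332]
jig [379.9 135. ] 0.95 [0.5374 0.1934 0.025 ] [0.5372 0.1934 0.0238]
```

View pics/w2.png

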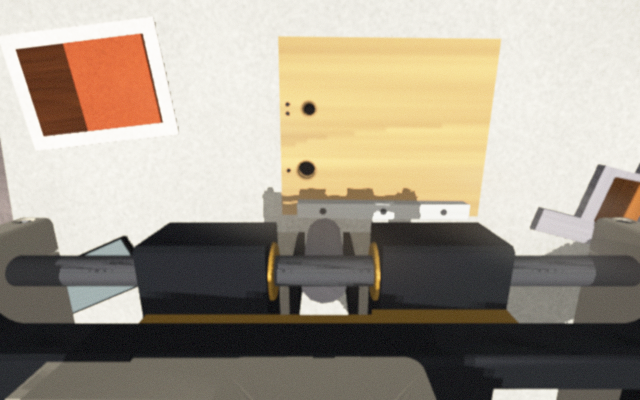

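The wrist view shows hole 1 at (306,169) with one dot, hole 2 at (309,109) with two dots, and the fence at about row 210. I'll refine the hole centres and the jig yaw.

```bash
cat > fit.py <<'E'
from h import *
np.set_printoptions(precision=4,suppress=True)
z=np.load('w2.npz'); c=dict(zip(['fx','fy','cx','cy'],z['K'])); c['T']=z['T']; rz=z['range_z']; g=cv2.cvtColor(z['pixels'],cv2.COLOR_RGB2GRAY)
v,u=np.mgrid[:400,:640]
D=np.stack([(u-c['cx'])/c['fx'],-(v-c['cy'])/c['fy'],-np.ones(u.shape)],-1)*rz[...,None]
P=D@c['T'][:3,:3].T+c['T'][:3,3]
bm=P[50:180,330:470]; print('board z med',np.median(bm[...,2]),bm[...,2].std())
zb=0.025
for n,(a,b) in {'h1':(305,168),'h2':(309,109)}.items():
    w=16; s=np.s_[b-w:b+w+1,a-w:a+w+1]
    for nm,m in [('gray',g[s]<110),('gray2',g[s]<150),('depth',P[s][...,2]<np.median(bm[...,2])-.002)]:
        k,lab,st,ce=cv2.connectedComponentsWithStats(m.astype(np.uint8)); 
        i=lab[w,w] or 1+np.argmax(st[1:,4]); cu,cv_=ce[i]; e=[atz(c,(cu+a-w,cv_+b-w),zb)]
        L=st[i]; print(n,nm,ce[i]+[a-w,b-w],st[i],e[0][:2],'eq.dia px',2*np.sqrt(st[i][4]/np.pi))
# edges: left (+x) board edge and -y edge from colour
hsv=cv2.cvtColor(z['pixels'],cv2.COLOR_RGB2HSV); wood=(hsv[...,1]>60).astype(np.uint8)
rows=np.arange(50,180,3); L=[atz(c,(240+np.argmax(wood[r_,240:330])-.5,r_),zb)[:2] for r_ in rows]; L=np.array(L)
cols=np.arange(295,490,5); B=np.array([atz(c,(q,np.argmax(wood[20:80,q])+20-.5),zb)[:2] for q in cols])
for nm,E in (('x edge',L),('-y edge',B)):
    vx,vy,x,y=cv2.fitLine(E.astype(np.float32),cv2.DIST_HUBER,0,.01,.01).ravel(); print(nm,np.degrees(np.arctan2(vy,vx)),x,y)
E
python3 fit.py
```

```text
board z med 0.02450682530101353 0.025838800066875167
h1 gray [306.2222 168.3   ] [  9  10  17  14 180] [0.619  0.2393] eq.dia px 15.138795132120961
h1 gray2 [305.832  169.4609] [  8   9  18  18 256] [0.6193 0.2407] eq.dia px 18.0540666735282
h1 depth [306.1011 170.0562] [  8   9  19  19 267] [0.619  0.2414] eq.dia px 18.437867513470433
h2 gray [308.521  108.4538] [ 10  10  12  12 119] [0.6215 0.1713] eq.dia px 12.309163489997376
h2 gray2 [308.2941 108.2745] [  9   9  14  14 153] [0.6217 0.1711] eq.dia px 13.957279475043833
h2 depth [308.3735 109.0663] [  7   9  17  15 166] [0.6216 0.172 ] eq.dia px 14.538148590038452
x edge -85.64323 0.6517012 0.20467018
-y edge 4.4642534 0.5171323 0.0886766
```

Run:
```python
from h import *
np.set_printoptions(precision=4,suppress=True)
c=cap('wrist'); s=c['state']; rz=c['range_z']
v,u=np.mgrid[:400,:640]
D=np.stack([(u-c['cx'])/c['fx'],-(v-c['cy'])/c['fy'],-np.ones(u.shape)],-1)*rz[...,None]
H=np.array(c['hand_eye']); P=D@H[:3,:3].T+H[:3,3]
for row in (235,250,265,280,295):
    print(row,'z',P[row,270:380:8,2],'y',P[row,270:380:8,1])
for t in ['thick_pin']:
    for d in r.regions_of(t,'wrist')[:2]:
        m=d['pixels']&(rz>0); Q=P[m]; print(t,d['conf'],d['extent'],np.median(Q,0),Q.min(0),Q.max(0))
# near-field symmetry: left/right extents of surfaces at z<0 per row
for row in (235,250,270,290):
    q=P[row]; k=(rz[row]>0)&(q[:,2]<-.02)&(q[:,2]>-.12); print(row,q[k,1].min(),q[k,1].max())
```

```text
235 z [-0.0797 -0.0088 -0.0082 -0.0085 -0.0035  0.0063 -0.0021 -0.0033  0.0012
  0.2488 -0.0042 -0.0079 -0.008  -0.0771] y [-0.0136 -0.0222 -0.0184 -0.0144 -0.0109 -0.0073 -0.0028  0.0012  0.0054
  0.0245  0.0133  0.0169  0.0208  0.0133]
250 z [-0.0827 -0.0742 -0.0219 -0.0218 -0.0213 -0.0157 -0.0209 -0.0215 -0.0198
 -0.0091 -0.024  -0.1576 -0.0261 -0.0821] y [-0.0133 -0.0126 -0.0169 -0.0133 -0.0097 -0.0064 -0.0025  0.0011  0.0048
  0.0091  0.0117  0.      0.0185  0.0126]
265 z [-0.0854 -0.0823 -0.0817 -0.082  -0.0817 -0.0823 -0.0821 -0.0819 -0.0818
 -0.0815 -0.0828 -0.0814 -0.0821 -0.0833] y [-0.013  -0.0115 -0.0095 -0.0075 -0.0055 -0.0034 -0.0014  0.0006  0.0027
  0.0047  0.0067  0.0088  0.0108  0.0126]
280 z [-0.086  -0.0821 -0.0834 -0.0832 -0.0831 -0.0831 -0.0832 -0.0834 -0.0831
 -0.0826 -0.0836 -0.0828 -0.0826 -0.0848] y [-0.013  -0.0117 -0.0095 -0.0075 -0.0054 -0.0034 -0.0014  0.0006  0.0027
  0.0047  0.0067  0.0088  0.0108  0.0125]
295 z [-0.0861 -0.0717 -0.053  -0.0466  0.2481 -0.0342 -0.0342 -0.0346 -0.0334
 -0.034  -0.0442 -0.0459 -0.0656 -0.0849] y [-0.0132 -0.0135 -0.0135 -0.0113 -0.0302 -0.0058 -0.0024  0.001   0.0045
  0.0079  0.0103  0.0133  0.0135  0.0126]
thick_pin 0.77 [304.3, 217.5, 345.8, 303.0] [ 0.0084 -0.0002 -0.0144] [-0.1761 -0.0274 -0.0353] [0.011  0.0092 0.2495]
235 -0.08196540963024111 0.08144664046939452
250 -0.0813662325623974 0.0814859162547312
270 -0.08189475473873536 0.08026030620144996
290 -0.08154493379018088 0.08186047038786246
```

Run:
```python
from h import *
go([0.6189,0.2422,0.060],-85)
```

```text
travel [ 0.0096 -0.0395  0.3774] dr [-0.      0.     -0.0002]
```

>>> jog_arm(travel=[[0.0096,-0.04,0.08],[0.0096,-0.04,0.18],[0.0096,-0.04,0.26],[0.0096,-0.04,0.33],[0.0096,-0.04,0.36],[0.0096,-0.04,0.377],[0.0096,-0.04,0.377],[0.0096,-0.04,0.377],[0.0096,-0.04,0.377],[0.0096,-0.04,0.377]], dr=[[0,0,0],[0,0,0],[0,0,0],[0,0,0],[0,0,0],[0,0,0],[0,0,0],[0,0,0],[0,0,0],[0,0,0]], claw=[0,0,0,0,0,0,0,0,0,0])

```text
time_s: 7.8
tcp_pos: [0.6192, 0.2433, 0.0607]
eef_rot: [-180.0, 0.0, -85.0]
contact_force: [0.2, 0.5, -1.8]
gripper_width: 0.0191
gripper_force: 30.0
```

Run:
```python
from h import *
s=r.get_state();print(s['tcp_pos'],s['contact_force'],s['eef_rot'])
go([0.6189,0.2422,0.032],-85)
```

```text
[0.61920754 0.24329506 0.06068015] [ 0.15351658  0.45893876 -1.77549057] [-1.79952897e+02  2.82489178e-02 -8.49825239e+01]
travel [0.0022 0.0009 0.0574] dr [-0.0001  0.0001  0.    ]
```

>>> jog_arm(travel=[[0.002,0.001,0.006],[0.002,0.001,0.012],[0.002,0.001,0.016],[0.002,0.001,0.02],[0.002,0.001,0.024],[0.002,0.001,0.028],[0.002,0.001,0.032],[0.002,0.001,0.036],[0.002,0.001,0.04],[0.002,0.001,0.04]], dr=[[0,0,0],[0,0,0],[0,0,0],[0,0,0],[0,0,0],[0,0,0],[0,0,0],[0,0,0],[0,0,0],[0,0,0]], claw=[0,0,0,0,0,0,0,0,0,0])

```text
time_s: 9.05
tcp_pos: [0.6185, 0.242, 0.0399]
eef_rot: [180.0, -0.0, -85.0]
contact_force: [-0.5, 0.3, -0.9]
gripper_width: 0.0197
gripper_force: 30.0
```

Run:
```python
from h import *
s=r.get_state();print(s['tcp_pos'],s['contact_force'],s['moment'],s['eef_rot'],s['gripper_width'])
go([0.6189,0.2422,0.032],-85)
```

```text
[0.61854749 0.24201658 0.0398782 ] [-0.48046434  0.33046549 -0.92295992] [ 0.00887428  0.10321021 -0.00317982] [ 1.79990848e+02 -4.97637965e-03 -8.49879758e+01] 0.019669454612300626
travel [-0.0003 -0.0007  0.0158] dr [ 0. -0.  0.]
```

>>> jog_arm(travel=[[0,0,0.004],[0,0,0.008],[0,0,0.012],[0,0,0.015],[0,0,0.017],[0,0,0.018],[0,0,0.018],[0,0,0.018],[0,0,0.018],[0,0,0.018]], dr=[[0,0,0],[0,0,0],[0,0,0],[0,0,0],[0,0,0],[0,0,0],[0,0,0],[0,0,0],[0,0,0],[0,0,0]], claw=[0,0,0,0,0,0,0,0,0,0])

```text
time_s: 10.3
tcp_pos: [0.6186, 0.2421, 0.0311]
eef_rot: [-180.0, 0.0, -85.0]
contact_force: [-0.4, -0.4, -1.4]
gripper_width: 0.0195
gripper_force: 30.0
```

>>> jog_arm(travel=[[0,0,0.002],[0,0,0.003],[0,0,0.004],[0,0,0.005],[0,0,0.006],[0,0,0.006],[0,0,0.006],[0,0,0.006],[0,0,0.006],[0,0,0.006]], dr=[[0,0,0],[0,0,0],[0,0,0],[0,0,0],[0,0,0],[0,0,0],[0,0,0],[0,0,0],[0,0,0],[0,0,0]], claw=[0,0,0,0,0,0,0,0,0,0])

```text
time_s: 11.55
tcp_pos: [0.6189, 0.2422, 0.0308]
eef_rot: [-179.9, 0.0, -84.9]
contact_force: [-7.4, -1.6, 18.8]
gripper_width: 0.0192
gripper_force: 30.0
```

>>> jog_arm(travel=[[0,0,0.003],[0,0,0],[0,0,0],[0,0,0],[0,0,0],[0,0,-0.03],[0,0,-0.1],[0,0,-0.2],[0,0,-0.3],[0.06,0,-0.36]], dr=[[0,0,0],[0,0,0],[0,0,0],[0,0,0],[0,0,0],[0,0,0],[0,0,0],[0,0,0],[0,0,0],[0,0,0]], claw=[0.7,0.7,0.7,0.7,0.7,0.7,0.7,0.7,0.7,0.7])

```text
time_s: 12.8
tcp_pos: [0.6221, 0.2136, 0.2124]
eef_rot: [-179.7, 0.1, -84.9]
contact_force: [1.0, -1.0, 0.4]
gripper_width: 0.0611
gripper_force: 0.0
```

```bash
cat > ck.py <<'E'
from h import *
np.set_printoptions(precision=4,suppress=True)
c=cap('wrist'); save(c,'w3.png'); s=c['state']; print(s['tcp_pos'],s['gripper_width'],s['contact_force'])
H=c['T']
for d in r.regions_of('thick_pin','wrist')[:2]:
    m=d['pixels']&(c['range_z']>0); v,u=np.nonzero(m)
    dd=np.stack([(u-c['cx'])/c['fx'],-(v-c['cy'])/c['fy'],-np.ones(len(u))],1)*c['range_z'][v,u][:,None]
    P=dd@H[:3,:3].T+H[:3,3]; k=abs(P[:,2]-.065)<.003; print(d['conf'],d['extent'],P[k].mean(0) if k.any() else P.max(0),k.sum())
go([0.4608,-0.30,0.22],-85)
E
python3 ck.py
```

```text
[0.6221 0.2136 0.2124] 0.061094111448690556 [ 0.9745 -1.0198  0.3645]
0.86 [316.9, 195.5, 337.0, 229.2] [0.6185 0.2413 0.0645] 309
travel [ 0.9903  0.412  -0.0174] dr [-0.0012  0.0004 -0.0001]
```

>>> jog_arm(travel=[[0.99,0.412,0],[0.99,0.412,0],[0.99,0.412,0],[0.99,0.412,0],[0.99,0.412,0],[0.99,0.412,0],[0.99,0.412,0],[0.99,0.412,0],[0.99,0.412,0],[0.99,0.412,0.02]], dr=[[0,0,0],[0,0,0],[0,0,0],[0,0,0],[0,0,0],[0,0,0],[0,0,0],[0,0,0],[0,0,0],[0,0,0]], claw=[0.7,0.7,0.7,0.7,0.7,0.7,0.7,0.7,0.7,0.7])

```text
time_s: 14.15
tcp_pos: [0.4586, -0.3011, 0.1987]
eef_rot: [-179.9, -0.0, -85.2]
contact_force: [0.2, 0.1, 0.8]
gripper_width: 0.0614
gripper_force: 0.0
```

```bash
sed -i 's/w1.png/w4.png/' pins.py; python3 pins.py
python3 - <<'E'
from h import *
go([0.4608,-0.3133,0.027],-85)
E
```

```text
[ 0.4586 -0.3011  0.1987] [-179.9306   -0.0405  -85.1879] [-12.8067   9.8204 -17.8003   0.0199 -62.3009  17.6096]
slim_pin 0.56 [315.0, 162.5, 332.0, 187.0] top z 0.05961601185149565 circ 0.4603602886199951 -0.3136049807071686 0.006966672837734222 mean [ 0.4603 -0.3139  0.0596] 173
slim_mid [322.4 174.3] 0.64 [ 0.4609 -0.3121  0.03  ]
travel [3.040e-02 3.000e-04 3.425e-01] dr [-0.     -0.      0.0002]
```

>>> jog_arm(travel=[[0.031,0.001,0.08],[0.031,0.001,0.2],[0.031,0.001,0.29],[0.031,0.001,0.33],[0.031,0.001,0.342],[0.031,0.001,0.342],[0.031,0.001,0.342],[0.031,0.001,0.342],[0.031,0.001,0.342],[0.031,0.001,0.342]], dr=[[0,0,0],[0,0,0],[0,0,0],[0,0,0],[0,0,0],[0,0,0],[0,0,0],[0,0,0],[0,0,0],[0,0,0]], claw=[0.7,0.7,0.7,0.5,0.4,0,0,0,0,0])

```text
time_s: 15.65
tcp_pos: [0.4606, -0.3146, 0.0279]
eef_rot: [-179.9, -0.0, -85.0]
contact_force: [0.1, 0.6, 6.6]
gripper_width: 0.0133
gripper_force: 30.0
```

Run:
```python
from h import *
s=r.get_state(); print(s['tcp_pos'],s['gripper_width'],s['gripper_force'])
```

```text
[ 0.46062173 -0.31464339  0.02792704] 0.013266100928377279 30.001670122146606
```

>>> jog_arm(travel=[[0,0,-0.06],[0,0,-0.15],[-0.08,-0.035,-0.244],[-0.939,-0.405,-0.244],[-0.939,-0.405,-0.244],[-0.939,-0.405,-0.244],[-0.939,-0.405,-0.244],[-0.939,-0.405,-0.244],[-0.939,-0.405,-0.244],[-0.939,-0.405,-0.244]], dr=[[0,0,0],[0,0,0],[0,0,0],[0,0,0],[0,0,0],[0,0,0],[0,0,0],[0,0,0],[0,0,0],[0,0,0]], claw=[0,0,0,0,0,0,0,0,0,0])

```text
time_s: 16.9
tcp_pos: [0.6112, 0.1433, 0.149]
eef_rot: [180.0, 0.0, -85.0]
contact_force: [0.9, -1.1, 0.2]
gripper_width: 0.0132
gripper_force: 30.0
```

Run:
```python
from h import *
s=r.get_state(); print(s['tcp_pos'],s['gripper_width'],s['gripper_force'])
go([0.6214,0.1709,0.061],-85)
```

```text
[0.61116231 0.14328764 0.14900406] 0.013199263681442818 29.997898042201996
travel [-0.0532 -0.0252  0.176 ] dr [0. 0. 0.]
```

>>> jog_arm(travel=[[-0.053,-0.025,0],[-0.053,-0.025,0.06],[-0.053,-0.025,0.12],[-0.053,-0.025,0.16],[-0.053,-0.025,0.176],[-0.053,-0.025,0.176],[-0.053,-0.025,0.176],[-0.053,-0.025,0.176],[-0.053,-0.025,0.176],[-0.053,-0.025,0.176]], dr=[[0,0,0],[0,0,0],[0,0,0],[0,0,0],[0,0,0],[0,0,0],[0,0,0],[0,0,0],[0,0,0],[0,0,0]], claw=[0,0,0,0,0,0,0,0,0,0])

```text
time_s: 18.15
tcp_pos: [0.6212, 0.1689, 0.0613]
eef_rot: [-180.0, 0.0, -85.0]
contact_force: [-0.2, 0.2, -0.4]
gripper_width: 0.0133
gripper_force: 30.0
```

Run:
```python
from h import *
s=r.get_state(); print(s['tcp_pos'],s['contact_force'],s['eef_rot'])
go([0.6214,0.1709,0.033],-85)
```

```text
[0.62120687 0.168855   0.0612652 ] [-0.21743982  0.17050459 -0.38805954] [-1.79976939e+02  1.23471792e-02 -8.49854383e+01]
travel [-0.004  -0.0007  0.0565] dr [-0.0001  0.      0.    ]
```

>>> jog_arm(travel=[[-0.004,-0.001,0.0],[-0.004,-0.001,0.008],[-0.004,-0.001,0.014],[-0.004,-0.001,0.018],[-0.004,-0.001,0.022],[-0.004,-0.001,0.026],[-0.004,-0.001,0.03],[-0.004,-0.001,0.034],[-0.004,-0.001,0.036],[-0.004,-0.001,0.036]], dr=[[0,0,0],[0,0,0],[0,0,0],[0,0,0],[0,0,0],[0,0,0],[0,0,0],[0,0,0],[0,0,0],[0,0,0]], claw=[0,0,0,0,0,0,0,0,0,0])

```text
time_s: 19.4
tcp_pos: [0.6214, 0.1708, 0.0429]
eef_rot: [180.0, -0.0, -85.0]
contact_force: [-0.1, -0.6, -1.0]
gripper_width: 0.0136
gripper_force: 30.0
```

Run:
```python
from h import *
s=r.get_state(); print(s['tcp_pos'],s['contact_force'],s['moment'],s['eef_rot'])
```

```text
[0.6213939  0.17080945 0.04287532] [-0.09757641 -0.63247841 -0.9522972 ] [ 0.02065403  0.15505111 -0.02135575] [ 1.79991349e+02 -4.69603227e-03 -8.49849139e+01]
```

>>> jog_arm(travel=[[0,0,0.004],[0,0,0.008],[0,0,0.012],[0,0,0.016],[0,0,0.019],[0,0,0.022],[0,0,0.024],[0,0,0.026],[0,0,0.026],[0,0,0.026]], dr=[[0,0,0],[0,0,0],[0,0,0],[0,0,0],[0,0,0],[0,0,0],[0,0,0],[0,0,0],[0,0,0],[0,0,0]], claw=[0,0,0,0,0,0,0,0,0,0])

```text
time_s: 20.65
tcp_pos: [0.6219, 0.1709, 0.0328]
eef_rot: [-179.9, 0.0, -84.9]
contact_force: [-7.4, -1.1, 20.3]
gripper_width: 0.0135
gripper_force: 30.1
```

>>> jog_arm(travel=[[0,0,-0.002],[0,0,-0.004],[0,0,-0.004],[0,0,-0.004],[0,0,-0.03],[0,0,-0.1],[0,0,-0.2],[0,0,-0.3],[0.1,0,-0.34],[0.22,0.04,-0.36]], dr=[[0,0,0],[0,0,0],[0,0,0],[0,0,0],[0,0,0],[0,0,0],[0,0,0],[0,0,0],[0,0,-0.03],[0,0,-0.06]], claw=[0.7,0.7,0.7,0.7,0.7,0.7,0.7,0.7,0.7,0.7])

```text
time_s: 21.9
tcp_pos: [0.6126, 0.0607, 0.2122]
eef_rot: [-179.8, -0.0, -63.0]
contact_force: [0.3, -0.5, -0.8]
gripper_width: 0.0614
gripper_force: 0.0
```

Run:
```python
from h import *
s=r.get_state(); print(s['tcp_pos'],s['eef_rot'],s['joints'])
go([0.53,-0.11,0.24],20)
c=cap('wrist'); save(c,'w5.png')
for t in ('thick_pin','slim_pin'):
  for d in r.regions_of(t,'wrist')[:2]: print(t,d['conf'],d['extent'])
```

```text
[0.61262828 0.06071449 0.21219173] [-1.79811120e+02 -4.45280934e-02 -6.30420094e+01] [ 2.38346206e+01  1.54333820e+01 -8.57033932e+00  3.74610542e-02
 -6.58052576e+01  3.10814736e+00]
travel [ 0.2295  0.3019 -0.0564] dr [-0.0003 -0.0005 -0.2307]
thick_pin 0.46 [250.6, 303.1, 258.6, 314.6]
thick_pin 0.24 [383.4, 0.0, 529.3, 129.5]
slim_pin 0.33 [382.6, 0.0, 527.6, 130.1]
```

View pics/w5.png

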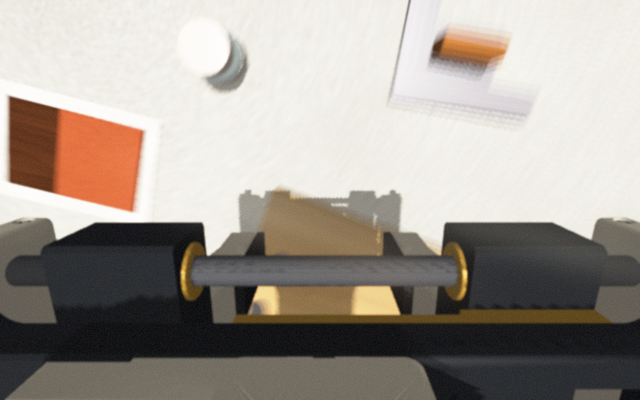

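The view shows the square at the upper right with its grip at (472,47). The jar at (210,50) is clear, and the pins are hidden by the gripper, so I'll check them from the fixed cameras.

>>> jog_arm(travel=[[0.229,0.347,-0.056],[0.229,0.347,-0.056],[0.229,0.347,-0.056],[0.229,0.347,-0.056],[0.229,0.347,-0.056],[0.229,0.347,-0.056],[0.229,0.347,-0.056],[0.229,0.347,-0.056],[0.229,0.347,-0.056],[0.229,0.347,-0.056]], dr=[[0,0,-0.231],[0,0,-0.231],[0,0,-0.231],[0,0,-0.231],[0,0,-0.231],[0,0,-0.231],[0,0,-0.231],[0,0,-0.231],[0,0,-0.231],[0,0,-0.231]], claw=[0.7,0.7,0.7,0.7,0.7,0.7,0.7,0.7,0.7,0.7])

```text
time_s: 23.3
tcp_pos: [0.5075, -0.1186, 0.2379]
eef_rot: [180.0, -0.0, 19.5]
contact_force: [0.8, -0.2, -0.8]
gripper_width: 0.0616
gripper_force: 0.0
```

```bash
cat > sq.py <<'E'
from h import *
np.set_printoptions(precision=4,suppress=True)
c=cap('wrist'); save(c,'w6.png'); s=c['state']; print(s['tcp_pos'],s['eef_rot'],s['joints'])
v,u=np.mgrid[:400,:640]; rz=c['range_z']
D=np.stack([(u-c['cx'])/c['fx'],-(v-c['cy'])/c['fy'],-np.ones(u.shape)],-1)*rz[...,None]
P=D@c['T'][:3,:3].T+c['T'][:3,3]
near=(np.abs(P[...,0]-.54)<.14)&(np.abs(P[...,1]+.1)<.14)&(rz>0)
for nm,m in (('grip',near&(np.abs(P[...,2]-.048)<.004)),('plate',near&(np.abs(P[...,2]-.012)<.003))):
    n,l,st,ce=cv2.connectedComponentsWithStats(m.astype(np.uint8)); i=1+np.argmax(st[1:,4]); Q=P[l==i]
    rc=cv2.minAreaRect(Q[:,:2].astype(np.float32)); print(nm,st[i],Q[:,2].mean(),rc, 'box',cv2.boxPoints(rc))
for t in ['square_grip','square_corner']:
    for d in r.tip_of(t,'wrist')[:3]: print(t,np.round(d['at'],1),round(d['conf'],2),atz(c,d['at'],.03 if 'grip' in t else .0))
c=cap('scene')
for t in ('thick_pin','slim_pin'):
  for d in r.regions_of(t,'scene')[:2]:
    m=d['pixels']&(c['range_z']>0); v,u=np.nonzero(m); Q=np.array([pt(c,p) for p in zip(u,v)]); print(t,d['conf'],d['extent'],Q.max(0),np.median(Q,0))
save(c,'s2.png')
E
python3 sq.py
```

```text
[ 0.5075 -0.1186  0.2379] [179.9967  -0.0083  19.4784] [  8.443    5.5313 -17.5409   0.0018 -66.919  101.0347]
grip [320 113  19  58 959] 0.04731892599418824 ((0.5475355386734009, -0.11155366897583008), (0.06004887446761131, 0.01797359623014927), 16.974477767944336) box [[ 0.5162 -0.1117]
 [ 0.5214 -0.1289]
 [ 0.5789 -0.1114]
 [ 0.5736 -0.0942]]
plate [ 281   84  117  129 7350] 0.01150039333698282 ((0.536098062992096, -0.1254749298095703), (0.15010271966457367, 0.13012954592704773), 16.856199264526367) box [[ 0.4454 -0.085 ]
 [ 0.4831 -0.2095]
 [ 0.6268 -0.166 ]
 [ 0.5891 -0.0414]]
square_grip [330.  142.6] 0.81 [ 0.5464 -0.1136  0.03  ]
square_corner [286.3  85.2] 0.81 [ 0.5891 -0.0455  0.    ]
thick_pin 0.47 [439.7, 174.2, 451.6, 194.1] [0.6297 0.2508 0.0697] [0.6224 0.2373 0.0496]
slim_pin 0.55 [424.9, 188.4, 434.7, 205.9] [0.629  0.1791 0.0689] [0.6243 0.1696 0.0498]
```

View pics/w6.png

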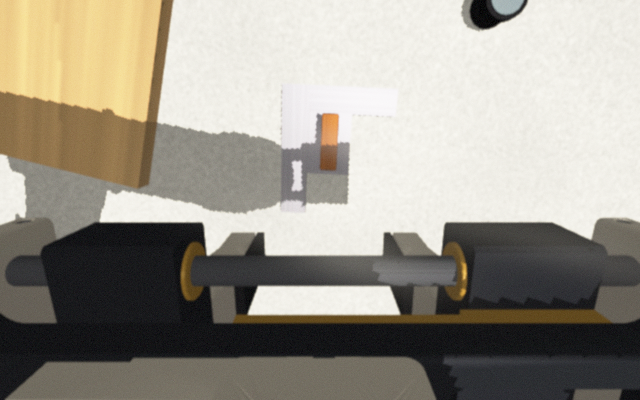

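The grip top at (330,141) gives a 60 x 18 mm rectangle and a yaw of 16.9°, and the plate measures 150 x 130 mm. Both pins are in their holes. Next I grasp the grip.

Run:
```python
from h import *
go([.5475,-.1116,.016],16.9)
```

```text
travel [0.0806 0.0132 0.4435] dr [0.     0.     0.0075]
```

>>> jog_arm(travel=[[0.08,0.013,0.06],[0.08,0.013,0.17],[0.08,0.013,0.28],[0.08,0.013,0.36],[0.08,0.013,0.41],[0.08,0.013,0.435],[0.08,0.013,0.443],[0.08,0.013,0.443],[0.08,0.013,0.443],[0.08,0.013,0.443]], dr=[[0,0,0.0075],[0,0,0.0075],[0,0,0.0075],[0,0,0.0075],[0,0,0.0075],[0,0,0.0075],[0,0,0.0075],[0,0,0.0075],[0,0,0.0075],[0,0,0.0075]], claw=[0.7,0.7,0.7,0.7,0.6,0.5,0.4,0.4,0.4,0.4], newtons=50)

```text
time_s: 24.85
tcp_pos: [0.5476, -0.1115, 0.017]
eef_rot: [180.0, -0.1, 17.0]
contact_force: [-0.7, 0.1, 0.7]
gripper_width: 0.035
gripper_force: 0.0
```

Run:
```python
from h import *
s=r.get_state(); print(s['tcp_pos'],s['eef_rot'],s['contact_force'],s['gripper_width'])
go([.5475,-.1116,.016],16.9)
```

```text
[ 0.54764476 -0.11150354  0.01703795] [ 1.79985645e+02 -8.34212175e-02  1.69610706e+01] [-0.6800543   0.07518738  0.73889569] 0.034970910388952364
travel [-0.0003  0.0001  0.0021] dr [ 0.     -0.0002  0.0002]
```

>>> jog_arm(travel=[[0,0,0],[0,0,0],[0,0,0],[0,0,0],[0,0,0],[0,0,-0.01],[0,0,-0.04],[0,0,-0.08],[0,0,-0.13],[0,0,-0.16]], dr=[[0,0,0],[0,0,0],[0,0,0],[0,0,0],[0,0,0],[0,0,0],[0,0,0],[0,0,0],[0,0,0],[0,0,0]], claw=[0,0,0,0,0,0,0,0,0,0], newtons=50)

```text
time_s: 26.1
tcp_pos: [0.5476, -0.1115, 0.0981]
eef_rot: [180.0, -0.1, 17.0]
contact_force: [-0.1, -0.1, -5.1]
gripper_width: 0.018
gripper_force: 50.0
```

Run:
```python
from h import *
s=r.get_state(); print(s['tcp_pos'],s['eef_rot'],s['contact_force'],s['moment'],s['gripper_width'],s['gripper_force'])
a=np.radians(4.4); Rz=np.array([[np.cos(a),-np.sin(a)],[np.sin(a),np.cos(a)]])
h1=np.array([.6188,.2416]); J=h1-Rz@[.090,.045]; print('jig',J)
for off in (.015,0): 
    g=J+Rz@[.080-.060-off,.080-.055-off]; print(off,g)
g=J+Rz@[.005,.010]; go([*g,.100],4.4)
```

```text
[ 0.54762594 -0.11154281  0.09805726] [ 1.79981590e+02 -1.01161220e-01  1.69571132e+01] [-0.05086953 -0.14478425 -5.05597904] [-0.12576368  0.04538102 -0.00657551] 0.018046674649733967 49.99872386455536
jig [0.53251761 0.18982791]
0.015 [0.53673568 0.20018204]
0 [0.55054069 0.21628861]
travel [ 0.161  -0.6027 -0.0038] dr [ 0.     -0.0003  0.0349]
```

>>> jog_arm(travel=[[0.161,-0.603,-0.01],[0.161,-0.603,-0.01],[0.161,-0.603,-0.01],[0.161,-0.603,-0.01],[0.161,-0.603,-0.01],[0.161,-0.603,-0.01],[0.161,-0.603,-0.01],[0.161,-0.603,-0.01],[0.161,-0.603,-0.01],[0.161,-0.603,-0.01]], dr=[[0,0,0.035],[0,0,0.035],[0,0,0.035],[0,0,0.035],[0,0,0.035],[0,0,0.035],[0,0,0.035],[0,0,0.035],[0,0,0.035],[0,0,0.035]], claw=[0,0,0,0,0,0,0,0,0,0])

```text
time_s: 27.35
tcp_pos: [0.5364, 0.1994, 0.1013]
eef_rot: [-180.0, -0.0, 4.3]
contact_force: [-0.1, 0.9, -4.5]
gripper_width: 0.0181
gripper_force: 50.0
```

```bash
cat > jig.py <<'E'
from h import *
np.set_printoptions(precision=4,suppress=True)
s=r.get_state(); print(s['tcp_pos'],s['eef_rot'],s['contact_force'],s['moment'],s['gripper_width'],s['gripper_force'],s['joints'])
a=np.radians(4.4); Rz=np.array([[np.cos(a),-np.sin(a)],[np.sin(a),np.cos(a)]]); J=np.array([.5325,.1898])
print('grip in jig mm',1e3*Rz.T@(s['tcp_pos'][:2]-J)-[20,25],'force jig',Rz.T@s['contact_force'][:2])
E
python3 jig.py
python3 - <<'E'
from h import *
np.set_printoptions(precision=4,suppress=True)
c=cap('wrist'); save(c,'w7.png')
go([.5367,.2002,.0435],4.4)
E
```

```text
[0.5364 0.1994 0.1013] [-179.9975   -0.0039    4.279 ] [-0.086   0.9385 -4.4777] [-0.1233  0.1436  0.0175] 0.01808508472698986 49.998518228530884 [ 39.9731  17.4277 -21.8366   0.0003 -50.731   54.3057]
grip in jig mm [-15.3853 -15.7503] force jig [-0.0138  0.9424]
travel [ 0.0008 -0.0013  0.1156] dr [-0.     -0.     -0.0003]
```

View pics/w7.png

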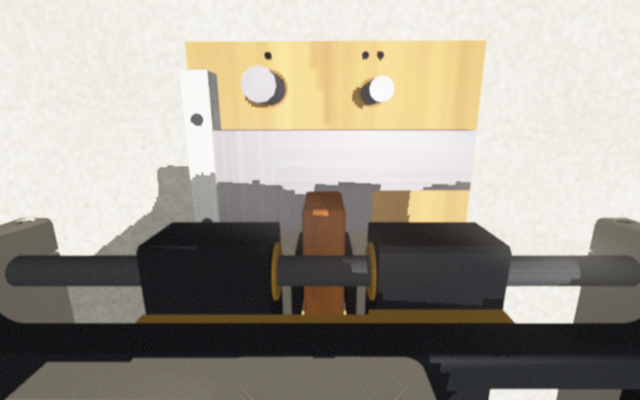

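Both pins stand in their holes at (260,84) and (381,88). The square's long outer edge is parallel to the fence and its other outer edge faces the pins. Lowering it.

>>> jog_arm(travel=[[0,0,0.04],[0,0,0.08],[0,0,0.1],[0,0,0.108],[0,0,0.112],[0,0,0.115],[0,0,0.117],[0,0,0.119],[0,0,0.12],[0,0,0.12]], dr=[[0,0,0],[0,0,0],[0,0,0],[0,0,0],[0,0,0],[0,0,0],[0,0,0],[0,0,0],[0,0,0],[0,0,0]], claw=[0,0,0,0,0,0,0,0,0,0])

```text
time_s: 28.65
tcp_pos: [0.5363, 0.2004, 0.0414]
eef_rot: [-180.0, -0.0, 4.4]
contact_force: [-0.2, 0.4, -3.3]
gripper_width: 0.0178
gripper_force: 50.0
```

```bash
python3 jig.py
```

```text
[0.5363 0.2004 0.0414] [-179.9937   -0.0149    4.3626] [-0.2282  0.4419 -3.2864] [-0.1317  0.242   0.0423] 0.017831796931823046 49.99893307685852 [ 40.0609  21.6978 -25.1789   0.0052 -43.1076  54.2979]
grip in jig mm [-15.3777 -14.7552] force jig [-0.1937  0.4581]
```

>>> jog_arm(travel=[[0,0,0.002],[0,0,0.003],[0.006,-0.006,0.003],[0.012,-0.012,0.003],[0.018,-0.018,0.003],[0.022,-0.022,0.003],[0.025,-0.025,0.003],[0.027,-0.027,0.003],[0.027,-0.027,0.003],[0.027,-0.027,0.003]], dr=[[0,0,0],[0,0,0],[0,0,0],[0,0,0],[0,0,0],[0,0,0],[0,0,0],[0,0,0],[0,0,0],[0,0,0]], claw=[0,0,0,0,0,0,0,0,0,0])

```text
time_s: 29.9
tcp_pos: [0.5495, 0.2148, 0.0413]
eef_rot: [-180.0, -0.1, 4.4]
contact_force: [-3.0, -2.2, 8.4]
gripper_width: 0.0177
gripper_force: 50.0
```

```bash
python3 jig.py
```

```text
[0.5495 0.2148 0.0413] [-179.991    -0.1042    4.3987] [-3.0189 -2.2113  8.3714] [-1.0106  1.0704 -0.0068] 0.017683856093522674 50.00200867652893 [ 40.3577  22.9865 -23.0026   0.0777 -43.9213  53.9851]
grip in jig mm [-1.133  -1.3836] force jig [-3.1796 -1.9732]
```

>>> jog_arm(travel=[[0.001,-0.001,0],[0.002,-0.002,0],[0.003,-0.003,0],[0.004,-0.004,0],[0.005,-0.005,0],[0.006,-0.006,0],[0.006,-0.006,0],[0.006,-0.006,0],[0.006,-0.006,0],[0.006,-0.006,0]], dr=[[0,0,0],[0,0,0],[0,0,0],[0,0,0],[0,0,0],[0,0,0],[0,0,0],[0,0,0],[0,0,0],[0,0,0]], claw=[0,0,0,0,0,0,0,0,0,0])

```text
time_s: 31.15
tcp_pos: [0.5513, 0.2171, 0.0413]
eef_rot: [179.9, -0.0, 4.4]
contact_force: [-6.0, -4.9, 12.3]
gripper_width: 0.0177
gripper_force: 50.0
```

```bash
python3 jig.py
```

```text
[0.5513 0.2171 0.0413] [179.9438  -0.0017   4.3757] [-6.0425 -4.9241 12.2616] [-1.7367  2.149  -0.0509] 0.017698801299599668 50.005558133125305 [ 40.4142  23.2378 -22.5634   0.0666 -44.2305  53.9138]
grip in jig mm [0.8441 0.7944] force jig [-6.4025 -4.446 ]
```

>>> jog_arm(travel=[[0.001,-0.001,0],[0.002,-0.002,0],[0.003,-0.003,0],[0.004,-0.004,0],[0.004,-0.005,0],[0.004,-0.005,0],[0.004,-0.005,0],[0.004,-0.005,0],[0.004,-0.005,0],[0.004,-0.005,0]], dr=[[0,0,0],[0,0,0],[0,0,0],[0,0,0],[0,0,0],[0,0,0],[0,0,0],[0,0,0],[0,0,0],[0,0,0]], claw=[0,0,0,0,0,0,0,0,0,0])

```text
time_s: 32.4
tcp_pos: [0.5514, 0.2174, 0.0413]
eef_rot: [179.8, 0.2, 4.3]
contact_force: [-11.0, -13.2, 20.1]
gripper_width: 0.0177
gripper_force: 50.0
```

```bash
python3 jig.py
```

```text
[0.5514 0.2174 0.0413] [179.772    0.2047   4.3392] [-10.9958 -13.2065  20.0654] [-4.2252  3.6409  0.0499] 0.01769769212195195 50.038297176361084 [ 40.4409  23.3747 -22.3397   0.0907 -44.5854  53.834 ]
grip in jig mm [0.9204 1.0326] force jig [-11.9766 -12.3239]
```

>>> jog_arm(travel=[[0.001,-0.001,0],[0.002,-0.002,0],[0.003,-0.003,0],[0.003,-0.003,0],[0.003,-0.003,0],[0.003,-0.003,0],[0.003,-0.003,0],[0.003,-0.003,0],[0.003,-0.003,0],[0.003,-0.003,0]], dr=[[0,0,0],[0,0,0],[0,0,0],[0,0,0],[0,0,0],[0,0,0],[0,0,0],[0,0,0],[0,0,0],[0,0,0]], claw=[0,0,0,0,0,0,0,0,0,0])

```text
time_s: 33.65
tcp_pos: [0.5514, 0.2174, 0.0413]
eef_rot: [179.7, 0.4, 4.3]
contact_force: [-15.2, -17.6, 24.9]
gripper_width: 0.0175
gripper_force: 50.1
```

```bash
python3 jig.py
python3 - <<'E'
from h import *
np.set_printoptions(precision=4,suppress=True)
c=cap('wrist'); im=c['pixels'][40:220,160:500,::-1]; cv2.imwrite('pics/w8.png',cv2.resize(im,(800,424),interpolation=cv2.INTER_CUBIC))
v,u=np.mgrid[:400,:640]; rz=c['range_z']
D=np.stack([(u-c['cx'])/c['fx'],-(v-c['cy'])/c['fy'],-np.ones(u.shape)],-1)*rz[...,None]
P=D@c['T'][:3,:3].T+c['T'][:3,3]; a=np.radians(4.4); Rz=np.array([[np.cos(a),-np.sin(a)],[np.sin(a),np.cos(a)]])
Q=P.copy(); Q[...,:2]=(P[...,:2]-[.5325,.1898])@Rz
m=(abs(P[...,2]-.037)<.004)&(rz>0)&(v<215)&(Q[...,0]>.03)&(Q[...,0]<.1)&(abs(Q[...,1])<.09)
q=Q[m]; print('plate z',np.median(q[:,2]),np.polyfit(q[:,0],q[:,2],1)[0],np.polyfit(q[:,1],q[:,2],1)[0])
e=[]
for y in np.arange(-.045,.075,.005):
    k=abs(q[:,1]-y)<.0025
    if k.sum()>5: e.append((y,np.percentile(q[k,0],98)))
print('edge',np.array(e)[:,1]*1e3)
for n,(x0,y0) in {'thick':(.09,.045),'slim':(.087,-.025)}.items():
    k=(abs(Q[...,0]-x0)<.012)&(abs(Q[...,1]-y0)<.012)&(abs(P[...,2]-.065)<.004); w=Q[k]; print(n,w.mean(0),k.sum(),cv2.minEnclosingCircle(w[:,:2].astype(np.float32)))
E
```

```text
[0.5514 0.2174 0.0413] [179.6575   0.3559   4.3145] [-15.2158 -17.5572  24.9065] [-5.6779  5.0198  0.1104] 0.01753433024598206 50.054805278778076 [ 40.4444  23.4741 -22.1733   0.0947 -44.8421  53.8037]
grip in jig mm [1.0057 1.1118] force jig [-16.5179 -16.3381]
plate z 0.0365140534274738 0.0009761910267166427 0.001301894305976642
edge [81.1928 81.1837 81.1982 81.2199 81.6579 92.6968 89.2578 81.2939 81.2852
 81.2812 81.2681 81.2689 81.2931 81.3416 81.3608 81.3484 91.0669 84.3126
 81.3867 81.3462 80.9196 80.9507 80.9073 80.942 ]
thick [0.0938 0.0462 0.0649] 1948 ((0.09426604956388474, 0.04655581712722778), 0.010272053070366383)
slim [ 0.0912 -0.0231  0.0645] 1056 ((0.09082071483135223, -0.023288998752832413), 0.007345156278461218)
```

View pics/w8.png

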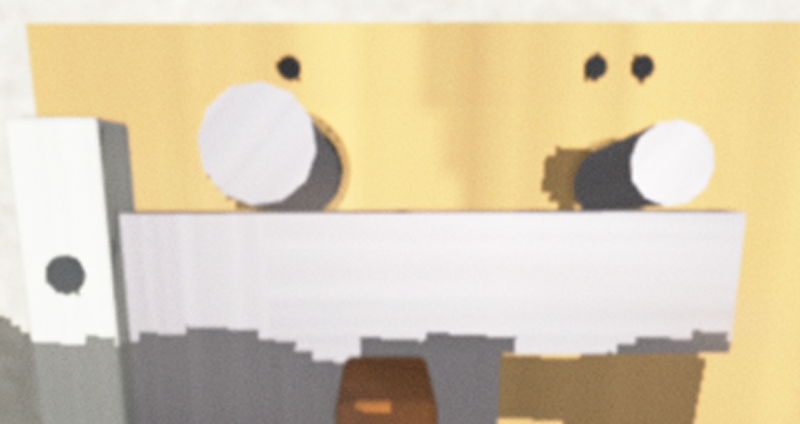

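The plate is flat (slope 0.1%). One edge lies on the fence with about 16 N, and both pin tops have shifted by the same amount, so the other edge touches both. Handing in.

```bash
python3 -c "
from plant import r
print(r.close_job())"
```

```text
the job is handed in; nothing more can be done
None
```

The job is handed in after about 34 s on the robot's clock: both pins are fully down in their holes. The square lies flat, still gripped and pressed against the fence and both pins with about 16 N each way. The loupe, jar and clear block were not touched.

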